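# Prop the reading stand and hold it upright

## Task

The reading stand for protocol sheets leans forward because its hub screw is loose. Flip its kickstand, by the sleeve on the cross pin at its tip, backwards and down over centre until it is fully seated; then raise the frame by its top rail until it stands upright on its kickstand, and finish while still holding it there with the gripper, so that I can tighten the screw: it tips forward again if you let go. Leave the amber bottle, the dropper bottle, the dish and the marker round it where they are.

Things in the scene. Friction and masses are not known exactly. Their poses are not given: they have to be found in the camera images.
- stand: low grey base plate (130 x 160 x 10 mm) of the reading stand, bolted to the bench; it does not move. Origin at the centre of its underside, on the bench. Its x axis points to the stand's back (roughly away from the robot), y to the stand's left (the side with the kickstand), z up. All hinge axes of the stand are parallel to its y axis.
- hub_axis (a point): centre of the hub axle on which the frame tips, 32 mm above the bench over the middle of the base; the axle runs along the base's y axis.
- rail_mid (a point): middle of the frame's top rail, a round bar of 14 mm diameter and 106 mm long, parallel to the base's y axis, 180 mm from the hub axle. It is free all round: the back plate below it ends 60 mm under it (a clip 62 mm under it sticks out in front). It can be pinched from above in its middle, fingers before and behind it, and turns between the fingers as the frame tips.
- pivot (a point): centre of the kickstand's pivot on the frame's left side, 80 mm up the frame from the hub axle, 50 mm behind the frame's plane and 95 mm left of its middle; it moves with the frame.
- pin (a point): centre of the steel sleeve (14 mm diameter, 30 mm long along base y) on the cross pin at the kickstand's tip, its handle. It turns freely; pinch it from above, fingers before and behind it. The kickstand is a flat dark bar 90 mm long; the point is 90 mm from the pivot axis and 34 mm left of the bar. Between sleeve and bar is a rubber foot of 16 mm diameter.
- frame (a joint): tip angle of the frame about the hub axle, rad: 0 = upright; negative = leaning forward (to the base's -x), where it rests on a stop at -0.4; positive = leaning back, to 0.4 (possible only while the kickstand is not down). The frame with its ledge weighs about 0.95 kg and tips forward by itself even when upright; about 1 N (upright) to 3 N (leaning) at the rail holds it. With the kickstand down its foot meets a pad on the base at 0 and stops the frame there.
- kickstand (a joint): angle of the kickstand relative to the frame, rad: 0 = stowed, pointing up along the frame; it grows as the tip swings to the back and down (turning about the base's +y axis); 3.26 = down, seated on its stop just past the frame's own downward line. A spring holds it in either end position with about 1 N at the pin and drives it away from the middle: past about 1.5 it snaps on by itself into the seat.
- amber_a: brown glass bottle with black cap, 45 x 45 x 92 mm, behind the stand; origin under its centre
- dropper: small brown bottle, 31 x 31 x 70 mm, to the left of the stand; origin under its centre
- petri_a: flat round lidded dish, 62 x 62 x 12 mm, in front of the stand to the right; origin under its centre
- marker_a: marker pen lying in front of the stand to the left, 17 x 135 x 16 mm; origin under its centre

How it is judged:
By the outcome, as a careful person would: the job done as asked, in the order asked, and still so for the second after the job is handed in, while the arm keeps its last pose, push and grip.
It also fails if it takes over 40 s, if anything falls off the work surface, if the arm or the gripper's body presses on something with over 40 N, if the wrist force passes 120 N, or if a joint passes its speed limit or range.

## Robot

A 7-joint arm with a two-finger parallel gripper is mounted at the origin on a cart in front of the work surface, level with it; the furniture and walls round the work are solid. World frame = base frame: x ahead of the robot, y to its left, z up, the work surface at z = 0. Lengths are in mm, angles in rad, forces in N, time in s.
With the tool pointing down it reaches from about 400 to 850 mm from the base axis. Payload 6.9 kg.
Tool frame: the origin (TCP) lies midway between the tips of the shut fingers; the grasp point (between the pads) lies 19 mm behind it; y points along the fingers, x is the direction in which the jaws open and shut, and the axes are right-handed (so a half turn about y gives the same grasp; the last joint's range is limited). The gripper opens to 85 mm and grips with 20 to 120 N. Pads are 22 mm wide; open, the fingers measure 114 mm over their backs; the gripper's body (76 mm by 85 mm) begins 54 mm behind the grasp point. The pads swing forward as they close: fully open they stand 13 mm farther back than shut.
Start: joints at [-1.089, 0.507, -0.238, 1.5, 0.126, 1.149, -0.155], TCP at [229.403, 581.365, 231.275] pointing down, gripper open.
Joint ranges: [-3.08, 3.08], [-0.24, 2.05], [-1.43, 1.35], [0, 2.5], [-1.52, 4.66], [0.17, 1.96], [-2.89, 2.89]. Speed limits (rad/s): [2.39, 2.39, 3.14, 3.14, 3.14, 3.14, 3.14].

## Interface

Orientations are given as [roll, pitch, yaw] about the fixed x, y, z axes, in that order (R = Rz(yaw) Ry(pitch) Rx(roll)).
In Python, from station import bot gives the robot as it stands.
- The arm moves only by the shell command python3 -m creep 'ROWS'. ROWS is JSON, a list that holds one entry, the list of rows, each a list of 7 numbers: the shift along the tool's x, y, z in m, then the turn, a rotation vector about the tool's x, y, z in rad, then the finger opening in m, from 0 to 0.0854. A call has 1 to 20 rows; each row is the pose to reach, as a shift and turn from the pose commanded when the call began, along the tool's axes at that moment; what a row does not reach only later rows make up. A row lasts 1/12 s, in which the tool goes at most 41.7 mm and 7.16 degrees, less where a joint would pass 70% of its speed; a pose out of reach is approached as far as the arm can. A call with a gripper value outside its range is refused whole. The fingers move at their own pace and stop on an object; the grip force is fixed at half the most. Time passes only in rows, so rows that repeat a pose let the fingers close. It gives the time, the measured TCP pose, the force and the opening at its end, in the units of the state.
- bot.get_obs(): the state, without advancing time (a new reading comes with each control period).
- bot.read_camera(name): name is "side" or "top"; returns a dict with "frame" (480x640x3 uint8, red, green, blue), "range_z" (480x640 float32, mm along the optical axis (not along the pixel's ray), 0 where there is no reading), "K" (3x3 intrinsics, pixels), "D" ([k1, k2, p1, p2, k3] as OpenCV has them; the pictures are not rectified), "eye" and "orientation" of the camera in the world. Camera axes: x right, y up, looking along -z (the intrinsics and any distortion apply to the point x, -y, -z); pixel columns grow to the right and rows downward; lengths in mm; the calibration is good to about 2 mm. A picture is of the moment at which its call begins.
- bot.finish_job(): hands the job in, once; it reports no verdict.
Trained networks look in a picture, given as the dict that the camera call returned (one of the last four; its "shot" number tells which), for a name from the list of things; names that differ only in an ending like _2 or _b are one class to them, and where a whole thing is asked for, a point or a joint stands for the part that bears it (a point fixed in the world has none). Each returns a list of dicts, best first, with "p" (0 to 1); they miss things now and then, are a little off and sometimes report something else, mostly with a low value. They report only what shows in the picture. A call takes as long as a camera call.
- bot.look_for(target, picture): "box" ([left, top, right, bottom] as shares, 0 to 1, of the picture: columns of its width, rows of its height, round what is visible of it).
The state is a dict: "time": time; "joint_pos": joint angles; "dq": joint speeds; "joint_efforts": joint torques, N m; "tcp_pos": TCP position; "eef_rot": TCP orientation; "ft_force": force on the tool from outside, world axes, zero at the start; "ft_torque": the same for the moment, N m; "width": finger opening in mm.
Only numpy, scipy, OpenCV 4.12 (cv2) and the standard library are available. Lean on these libraries where they do the work, as an engineer would, in place of code of your own. Each camera call takes 0.05 s, during which the arm holds its last target. There are 200 camera calls.

## Working session

There is one attempt and no reset: what is moved stays moved. The work goes in short steps, Python scripts to look and compute and a shell command to move; the robot and the scene stay as the last step left them, time stands still between calls to the robot, and variables do not carry over. Pictures are saved under pics/ and viewed, about 8 in all and at most 12, crops included, and the job is handed in when it is done.

```bash
mkdir -p pics
cat > h.py <<'E'
from station import bot
import numpy as np, cv2
from scipy.spatial.transform import Rotation as R
def cloud(p):
    h,w=p["range_z"].shape
    u,v=np.meshgrid(np.arange(w),np.arange(h))
    n=cv2.undistortPoints(np.stack([u,v],-1).reshape(-1,1,2).astype(float),np.array(p["K"]),np.array(p["D"])).reshape(h,w,2)
    z=p["range_z"]
    c=np.stack([n[...,0]*z,-n[...,1]*z,-z],-1)
    W=c@R.from_euler('xyz',p["orientation"]).as_matrix().T+np.array(p["eye"]) if np.size(p["orientation"])==3 else c@np.array(p["orientation"]).T+np.array(p["eye"])
    W[z==0]=np.nan
    return W
def proj(p,X):
    M=R.from_euler('xyz',p["orientation"]).as_matrix()
    c=(np.atleast_2d(X)-np.array(p["eye"]))@M
    c=c*[1,-1,-1]
    return cv2.projectPoints(c,np.zeros(3),np.zeros(3),np.array(p["K"]),np.array(p["D"]))[0].reshape(-1,2)
def save(p,n): cv2.imwrite("pics/"+n+".png",p["frame"][...,::-1])
E
python3 - <<'E'
from h import *
o=bot.get_obs(); print({k:np.round(v,3) for k,v in o.items()})
for n in("top","side"):
    p=bot.read_camera(n); save(p,n+"0"); print(n,p["eye"],p["orientation"],p["K"])
    W=cloud(p); np.save(n+"0.npy",W)
    for t in["stand","rail_mid","pivot","pin","frame","kickstand","amber_a","dropper","petri_a","marker_a"]:
        r=bot.look_for(t,p)
        for d in r[:2]:
            b=np.array(d["box"])*[640,480,640,480]
            u,v=int((b[0]+b[2])/2),int((b[1]+b[3])/2)
            print(t,round(d["p"],2),b.round(),W[v,u].round())
E
```

```text
{'time': np.float64(0.0), 'joint_pos': array([-1.09 ,  0.508, -0.238,  1.501,  0.126,  1.149, -0.155]), 'dq': array([-0.003,  0.   , -0.001, -0.002,  0.001,  0.002, -0.001]), 'joint_efforts': array([ 0.0000e+00, -6.2060e+01, -2.1870e+00, -2.4965e+01,  1.3000e-02,
        1.2000e-02, -0.0000e+00]), 'tcp_pos': array([229.266, 580.876, 230.428]), 'eef_rot': array([-1.571,  0.002,  1.195]), 'ft_force': array([ 0.372,  0.088, -0.19 ]), 'ft_torque': array([-0.071,  0.008,  0.023]), 'width': np.float64(85.435)}
top [ 464.34162304  134.86099466 1044.27887057] [ 1.00978090e-01  1.27523381e-03 -1.57335054e+00] [[512.31218516   0.         318.9950023 ]
 [  0.         512.31218516 244.40026555]
 [  0.           0.           1.        ]]
stand 0.64 [276. 239. 415. 320.] [497.  86.  61.]
rail_mid 0.87 [283. 259. 413. 317.] [481.  82.  95.]
pivot 0.56 [281. 266. 416. 317.] [474.  83. 111.]
pin 0.9 [282. 262. 312. 292.] [505. 181.   3.]
frame 0.68 [282. 259. 413. 320.] [477.  85. 104.]
kickstand 0.72 [284. 261. 313. 296.] [501. 179.   2.]
amber_a 0.94 [353. 180. 380. 211.] [655.  47.  90.]
dropper 0
[... 492 characters left out ...]
. 329.] [494. 149. 123.]
stand 0.2 [342. 204. 382. 262.] [498. 158. 172.]
rail_mid 0.58 [346. 192. 415. 295.] [495.  -2.  98.]
pivot 0.79 [343. 192. 413. 293.] [ 536. -189.   30.]
pin 0.56 [341. 204. 379. 258.] [501. 153. 173.]
frame 0.71 [344. 192. 416. 294.] [495.  -0. 101.]
kickstand 0.68 [342. 192. 413. 291.] [ 537. -191.   31.]
kickstand 0.36 [316. 192. 414. 332.] [495. 135. 113.]
amber_a 0.61 [275. 242. 300. 280.] [661.  64.  64.]
amber_a 0.54 [327. 315. 349. 362.] [497. 284.  46.]
dropper 0.84 [328. 316. 349. 362.] [497. 284.  44.]
petri_a 0.93 [411. 281. 441. 300.] [401.   1.  15.]
petri_a 0.2 [396. 308. 435. 347.] [398. 155.  15.]
marker_a 0.95 [397. 309. 435. 344.] [397. 151.  16.]
```

Run:
```python
import cv2,numpy as np
t=cv2.imread("pics/top0.png")[170:350,235:435]; s=cv2.imread("pics/side0.png")[180:370,260:460]
cv2.imwrite("pics/a.png",np.hstack([cv2.resize(t,(400,380)),cv2.resize(s,(400,380))]))
```

```text
(no output)
```

View pics/a.png

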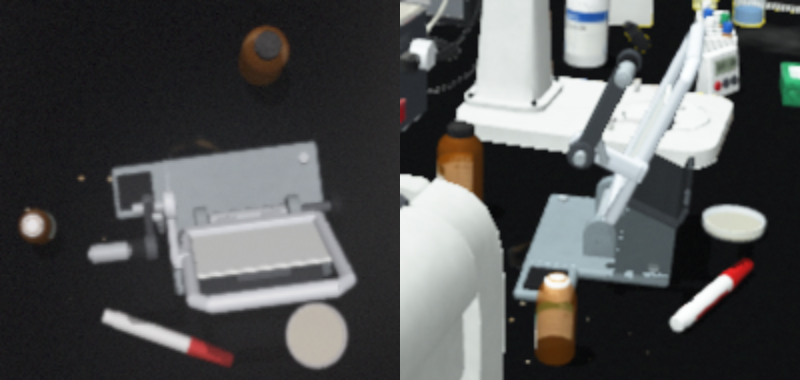

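Run:
```python
import numpy as np
for n in("top0","side0"):
    W=np.load(n+".npy").reshape(-1,3); W=W[~np.isnan(W).any(1)]
    m=(W[:,0]>350)&(W[:,0]<620)&(W[:,1]>-30)&(W[:,1]<225)&(W[:,2]>20)
    P=W[m]; print(n,len(P))
    # occupancy: max z per 10mm x/ y grid
    for y0 in range(-30,225,15):
        q=P[(P[:,1]>=y0)&(P[:,1]<y0+15)]
        r=[]
        for x0 in range(370,600,10):
            k=q[(q[:,0]>=x0)&(q[:,0]<x0+10)]
            r.append("%4d"%k[:,2].max() if len(k) else "   .")
        print("%4d"%y0,"".join(r))
```

```text
top0 4377
 -30    .   .   .   .   .   .   . 188 194 183 154   .   .  36  45  46  43   .   .   .   .   .   .
 -15    .   .   .   .   .   .   . 206 203 185 161 139 113  91  65  36   .   .   .   .   .   .   .
   0    .   .   .   .   .   . 203 207 204 145 141 121  98  76  66  47  37   .   .   .   .   .   .
  15    .   .   .   .   .   . 204 207 201 144 137 116  93  71  60  47  31   .   .   .   .   .   .
  30    .   .   .   .   .   . 205 206 139 142 132 113  89  68  56  36   .   .   .   .   .   .   .
  45    .   .   .   .   .   . 206 207 139 144 130 107  85  67  46   .   .   .   .   .   .   .   .
  60    .   .   .   .   .   . 207 206 141 145 125 105  81  66  42   .   .   .   .   .   .   .   .
  75    .   .   .   .   .   . 206 205 142 144 122  98  76  65  43   .   .   .   .   .   .   .   .
  90    .   .   .   .   . 199 208 204 145 140 120  95  72  64  45   .   .   .   .   .   .   .   .
 105    .   .   .   .   .   . 205 200 172 148 129  99  76  59  49   .   .   .   .   .   .   .   .
 120    .   .   .   .   .   . 190 184 167 149 127 123 127 135 139 140   .   .   .   .   .   .   .
 135    .   
[... 1552 characters left out ...]
 .   .   .   .
 120    .   .   .   .   .   . 192 192 173 150 126 123 127  55   . 138   .   .   .   .   .   .   .
 135    .   .  20   .   .   .   .   .   . 115 219 218 136 140   . 139   .   .   .   .   .   .   .
 150    .   .   .   .   .   .   .   .   .   . 219 220 205 180 156 137   .   .   .   .   .   .   .
 165    .   .   .   .   .   .   .   .   .   . 217 217   . 124 132   .   .   .   .   .   .   .   .
 180    .   .   .   .   .   .   .   .   . 213 217 215   .   .   .   .   .   .   .   .   .   .   .
 195    .   .   .   .   .   .   .   .   . 214 217 212   .   .   .   .   .   .   .   .   .   .   .
 210    .   .   .   .   .   .   .   .   .   .   .   .   .   .   .   .   .   .   .   .   .   .   .
```

The pictures show the frame leaning to the front (−x), with the kickstand up and its sleeve at the left (top view crop 110,250). The bottle and dropper stand clear behind and left; the dish and marker lie in front. Next I'll fit the stand pose.

```bash
cat > fit.py <<'E'
import numpy as np
from scipy.optimize import least_squares
def geo(a,k):
    f=lambda x,z:np.array([x*np.cos(a)+z*np.sin(a),32-x*np.sin(a)+z*np.cos(a)])
    piv=f(50,80); rail=f(0,180); th=a+k
    return rail,piv,piv+90*np.array([np.sin(th),np.cos(th)])
def toS(P,o,psi):
    d=P[:,:2]-o; c,s=np.cos(psi),np.sin(psi)
    return np.c_[d@[c,s],d@[-s,c],P[:,2]]
def toW(S,o,psi):
    c,s=np.cos(psi),np.sin(psi); return np.array([o[0]+c*S[0]-s*S[1],o[1]+s*S[0]+c*S[1],S[2]])
E
python3 - <<'E'
import numpy as np; from fit import *
for n in("top0","side0"):
    W=np.load(n+".npy").reshape(-1,3); W=W[~np.isnan(W).any(1)]
    A=W[(W[:,0]>420)&(W[:,0]<470)&(W[:,1]>0)&(W[:,1]<105)&(W[:,2]>192)&(W[:,2]<215)]
    B=W[(W[:,0]>455)&(W[:,0]<505)&(W[:,1]>168)&(W[:,1]<210)&(W[:,2]>200)&(W[:,2]<228)]
    C=W[(W[:,0]>470)&(W[:,0]<620)&(W[:,1]>-60)&(W[:,1]<190)&(W[:,2]>6)&(W[:,2]<14)]
    def res(p,dz=True):
        o=p[:2]; rail,piv,pin=geo(p[3],0)
        a=toS(A,o,p[2]); b=toS(B,o,p[2])
        return np.r_[np.hypot(a[:,0]-rail[0],a[:,2]-rail[1]-p[4])-7,np.hypot(b[:,0]-pin[0],b[:,2]-pin[1]-p[4])-7,(p[3]+.4)*300,p[4]*3,(o[1]-75)*.01]
    s=least_squares(res,[510,75,-.1,-.4,0],loss="soft_l1",x_scale=[1,1,.01,.01,1]); p=s.x
    print(n,len(A),len(B),len(C),p.round(3),"rms",np.sqrt(np.median(s.fun**2)).round(2))
    c=toS(C,p[:2],p[2]); print("plate S x",np.percentile(c[:,0],[1,50,99]).round(),"y",np.percentile(c[:,1],[.5,1,2,50,98,99,99.5]).round())
    b=toS(B,p[:2],p[2]); print("sleeve y",np.percentile(b[:,1],[1,99]).round(),"x",np.percentile(b[:,0],[1,99]).round(), "z",np.percentile(b[:,2],[90,99]).round())
    D=toS(W,p[:2],p[2]); D=D[(abs(D[:,0]+70)<10)&(D[:,2]>190)&(abs(D[:,1])<90)]; print("rail y",np.percentile(D[:,1],[1,99]).round())
    S=toS(W,p[:2],p[2]); S=S[(S[:,2]>195)&(S[:,0]>-50)&(S[:,0]<20)&(S[:,1]>60)&(S[:,1]<160)]
    print("tip hist y",[(y,int(((S[:,1]>=y)&(S[:,1]<y+5)).sum()),S[(S[:,1]>=y)&(S[:,1]<y+5),2].max().round() if ((S[:,1]>=y)&(S[:,1]<y+5)).any() else 0) for y in range(80,160,5)])
E
```

```text
top0 558 165 2348 [ 5.08776e+02  7.49670e+01  1.17000e-01 -3.98000e-01 -3.89000e-01] rms 0.74
plate S x [ 3. 39. 65.] y [-95. -94. -92.  -3. 106. 108. 109.]
sleeve y [ 96. 127.] x [-27. -13.] z [216. 217.]
rail y [-83.  51.]
tip hist y [(80, 34, np.float64(218.0)), (85, 31, np.float64(217.0)), (90, 29, np.float64(217.0)), (95, 22, np.float64(216.0)), (100, 25, np.float64(216.0)), (105, 28, np.float64(217.0)), (110, 26, np.float64(216.0)), (115, 25, np.float64(217.0)), (120, 28, np.float64(217.0)), (125, 12, np.float64(216.0)), (130, 0, 0), (135, 0, 0), (140, 0, 0), (145, 0, 0), (150, 0, 0), (155, 0, 0)]
side0 141 116 1644 [ 5.09532e+02  7.49740e+01  1.19000e-01 -3.96000e-01  1.56600e+00] rms 0.39
plate S x [-41.  24.  64.] y [-89. -87. -82.  11.  87.  99. 108.]
sleeve y [ 97. 133.] x [-26. -14.] z [217. 217.]
rail y [-74.  55.]
tip hist y [(80, 36, np.float64(221.0)), (85, 22, np.float64(220.0)), (90, 11, np.float64(218.0)), (95, 15, np.float64(217.0)), (100, 10, np.float64(217.0)), (105, 5, np.float64(217.0)), (110, 10, np.float64(217.0)), (115, 7, np.float64(217.0)), (120, 12, np.float64(218.0)), (125, 44, np.float64(216.0)), (130, 20, np.float64(216.0)), (135, 0, 0), (140, 0, 0), (145, 0, 0), (150, 0, 0), (155, 0, 0)]
```

Run:
```python
from h import *; from fit import *
o=np.array([510.9,59.]);psi=.118
rail,piv,pin=geo(-.4,0);print(rail,piv,pin)
ob=bot.get_obs(); M=R.from_euler('xyz',ob['eef_rot'])
T=toW([pin[0],130,290],o,psi); print(T, "shift tool",M.inv().apply(T-ob['tcp_pos']).round(1))
Rt=R.from_matrix(np.array([[np.cos(psi),0,-np.sin(psi)],[np.sin(psi),0,np.cos(psi)],[0,-1,0]]))
print((M.inv()*Rt).as_rotvec().round(4))
```

```text
[-70.09530162 197.79097892] [ 14.89958232 125.15579664] [-20.14806849 208.0512861 ]
[475.58761393 185.72403108 290.        ] shift tool [-277.6  -58.7 -374.2]
[ 0.0000e+00  1.0769e+00 -1.0000e-04]
```

```bash
python3 -m creep '[[[0,-0.04,0,0,0,0,0.085],[-0.03,-0.06,-0.04,0,0.1,0,0.085],[-0.2776,-0.0587,-0.3742,0,1.077,0,0.085],[-0.2776,-0.0587,-0.3742,0,1.077,0,0.085],[-0.2776,-0.0587,-0.3742,0,1.077,0,0.085],[-0.2776,-0.0587,-0.3742,0,1.077,0,0.085],[-0.2776,-0.0587,-0.3742,0,1.077,0,0.085],[-0.2776,-0.0587,-0.3742,0,1.077,0,0.085],[-0.2776,-0.0587,-0.3742,0,1.077,0,0.085],[-0.2776,-0.0587,-0.3742,0,1.077,0,0.085],[-0.2776,-0.0587,-0.3742,0,1.077,0,0.085],[-0.2776,-0.0587,-0.3742,0,1.077,0,0.085],[-0.2776,-0.0587,-0.3742,0,1.077,0,0.085],[-0.2776,-0.0587,-0.3742,0,1.077,0,0.085],[-0.2776,-0.0587,-0.3742,0,1.077,0,0.085],[-0.2776,-0.0587,-0.3742,0,1.077,0,0.085],[-0.2776,-0.0587,-0.3742,0,1.077,0,0.085],[-0.2776,-0.0587,-0.3742,0,1.077,0,0.085]]]'
cat > chk.py <<'E'
from h import *; from fit import *; import sys
o=np.array([510.9,59.]);psi=.118
ob=bot.get_obs(); print("t",ob['time'],"S tcp",toS(ob['tcp_pos'][None],o,psi)[0].round(1),"rot",ob['eef_rot'].round(3),"F",ob['ft_force'].round(1),"w",round(float(ob['width']),1),"q",ob['joint_pos'].round(2))
if len(sys.argv)>1:
    a=bot.read_camera("side"); b=bot.read_camera("top")
    for p,n in((a,"s"),(b,"t")): np.save(n+"1.npy",cloud(p))
    t=b["frame"][170:350,215:415]; s=a["frame"][180:370,250:450]
    cv2.imwrite("pics/%s.png"%sys.argv[1],np.hstack([cv2.resize(t,(400,380)),cv2.resize(s,(400,380))])[...,::-1])
E
python3 chk.py b
```

```text
time: 2.6
tcp_pos: [474.9, 187.3, 290.0]
eef_rot: [-1.57, 0.0, 0.121]
ft_force: [0.1, -0.8, 0.4]
width: 84.7
t 2.6 S tcp [-20.7 131.6 290. ] rot [-1.57   0.     0.121] F [ 0.1 -0.8  0.4] w 84.7 q [-0.53  0.28  0.14  1.7  -0.04  1.17 -0.26]
```

View pics/b.png

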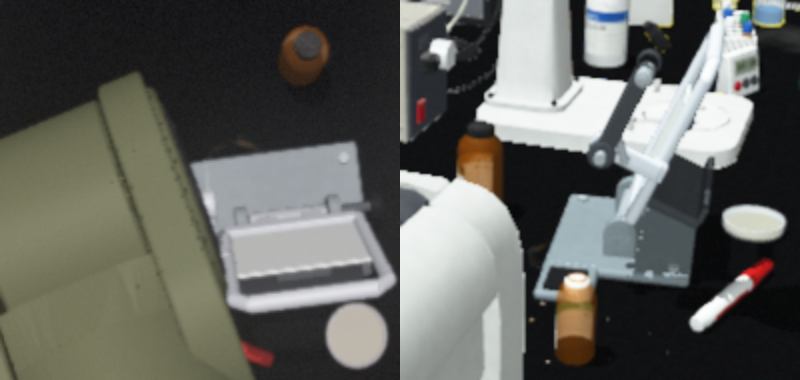

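The approach is clear: the gripper is above the sleeve and the stand has not been touched. Next I descend and pinch.

```bash
python3 -m creep '[[[0,0.03,-0.001,0,0,0,0.085],[0,0.06,-0.001,0,0,0,0.085],[0,0.085,-0.001,0,0,0,0.085],[0,0.1,-0.001,0,0,0,0.085],[0,0.1,-0.001,0,0,0,0.085],[0,0.1,-0.001,0,0,0,0.04],[0,0.1,-0.001,0,0,0,0.02],[0,0.1,-0.001,0,0,0,0.005],[0,0.1,-0.001,0,0,0,0.005],[0,0.1,-0.001,0,0,0,0.005],[0,0.1,-0.001,0,0,0,0.005],[0,0.1,-0.001,0,0,0,0.005],[0,0.1,-0.001,0,0,0,0.005]]]'
python3 chk.py c
```

```text
time: 3.78
tcp_pos: [475.3, 185.0, 190.4]
eef_rot: [-1.57, 0.0, 0.118]
ft_force: [-3.6, -0.4, 6.1]
width: 11.8
t 3.7833 S tcp [-20.5 129.3 190.4] rot [-1.57   0.     0.118] F [-3.6 -0.4  6.1] w 11.8 q [-0.51  0.37  0.13  1.86 -0.06  0.91 -0.24]
```

Run:
```python
from fit import *
_,piv,p0=geo(-.4,0)
for k in np.arange(0,2.41,.1):
    p=geo(-.4,k)[2]; print("%.1f x %.4f y %.4f"%(k,(p[0]-p0[0])/1e3,(p0[1]-p[1])/1e3))
```

```text
0.0 x 0.0000 y 0.0000
0.1 x 0.0085 y -0.0031
0.2 x 0.0172 y -0.0053
0.3 x 0.0261 y -0.0067
0.4 x 0.0350 y -0.0071
0.5 x 0.0440 y -0.0067
0.6 x 0.0529 y -0.0053
0.7 x 0.0616 y -0.0031
0.8 x 0.0701 y 0.0000
0.9 x 0.0782 y 0.0039
1.0 x 0.0859 y 0.0086
1.1 x 0.0930 y 0.0141
1.2 x 0.0996 y 0.0202
1.3 x 0.1055 y 0.0270
1.4 x 0.1108 y 0.0343
1.5 x 0.1153 y 0.0421
1.6 x 0.1189 y 0.0503
1.7 x 0.1218 y 0.0588
1.8 x 0.1237 y 0.0676
1.9 x 0.1248 y 0.0765
2.0 x 0.1250 y 0.0855
2.1 x 0.1243 y 0.0945
2.2 x 0.1227 y 0.1033
2.3 x 0.1202 y 0.1120
2.4 x 0.1169 y 0.1203
```

View pics/c.png

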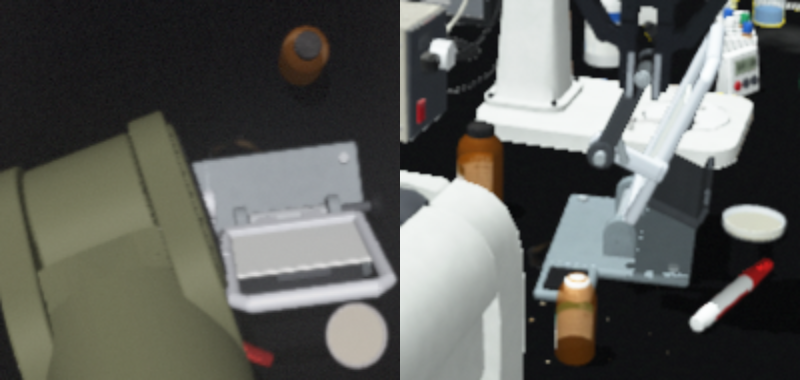

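The sleeve (side crop 643,75) sits between the fingers. I'll start along the arc, then check.

```bash
python3 -m creep '[[[0.0042,-0.0017,0,0,0,0,0.005],[0.0085,-0.0031,0,0,0,0,0.005],[0.0128,-0.0043,0,0,0,0,0.005],[0.0172,-0.0053,0,0,0,0,0.005],[0.0216,-0.0061,0,0,0,0,0.005],[0.0261,-0.0067,0,0,0,0,0.005],[0.035,-0.0071,0,0,0,0,0.005],[0.044,-0.0067,0,0,0,0,0.005],[0.044,-0.0067,0,0,0,0,0.005]]]'
python3 chk.py d
```

```text
time: 4.63
tcp_pos: [521.8, 190.4, 196.6]
eef_rot: [-1.571, -0.002, 0.118]
ft_force: [0.7, 2.2, 6.5]
width: 12.0
t 4.6333 S tcp [ 26.3 129.2 196.6] rot [-1.571 -0.002  0.118] F [0.7 2.2 6.5] w 12.0 q [-0.48  0.43  0.13  1.74 -0.07  0.97 -0.21]
```

View pics/d.png

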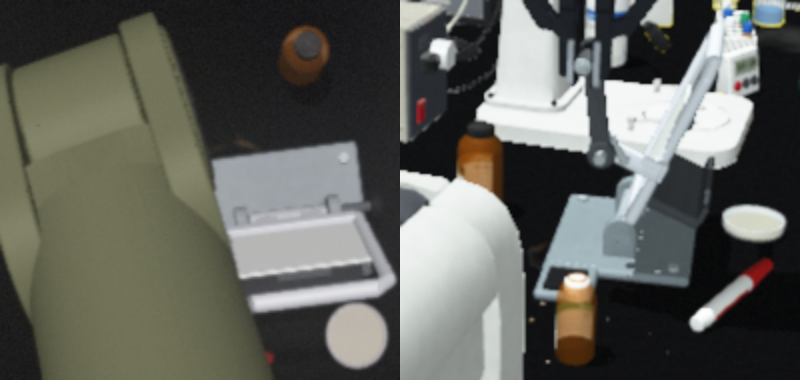

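The kickstand follows and the frame stays on its stop. I'll carry on to k≈2.1.

```bash
python3 -m creep '[[[0.0089,0.0014,0,0,0,0,0.005],[0.0176,0.0036,0,0,0,0,0.005],[0.0261,0.0067,0,0,0,0,0.005],[0.0342,0.0106,0,0,0,0,0.005],[0.0419,0.0153,0,0,0,0,0.005],[0.049,0.0208,0,0,0,0,0.005],[0.0556,0.0269,0,0,0,0,0.005],[0.0615,0.0337,0,0,0,0,0.005],[0.0668,0.041,0,0,0,0,0.005],[0.0713,0.0488,0,0,0,0,0.005],[0.0749,0.057,0,0,0,0,0.005],[0.0778,0.0655,0,0,0,0,0.005],[0.0797,0.0743,0,0,0,0,0.005],[0.0808,0.0832,0,0,0,0,0.005],[0.081,0.0922,0,0,0,0,0.005],[0.0803,0.1012,0,0,0,0,0.005],[0.0803,0.1012,0,0,0,0,0.005]]]'
python3 chk.py e
```

```text
time: 6.15
tcp_pos: [598.1, 199.3, 93.3]
eef_rot: [-1.571, 0.003, 0.118]
ft_force: [-3.5, 1.1, -0.5]
width: 11.9
t 6.15 S tcp [103.1 129.1  93.3] rot [-1.571  0.003  0.118] F [-3.5  1.1 -0.5] w 11.9 q [-0.43  0.65  0.11  1.66 -0.09  0.84 -0.16]
```

View pics/e.png

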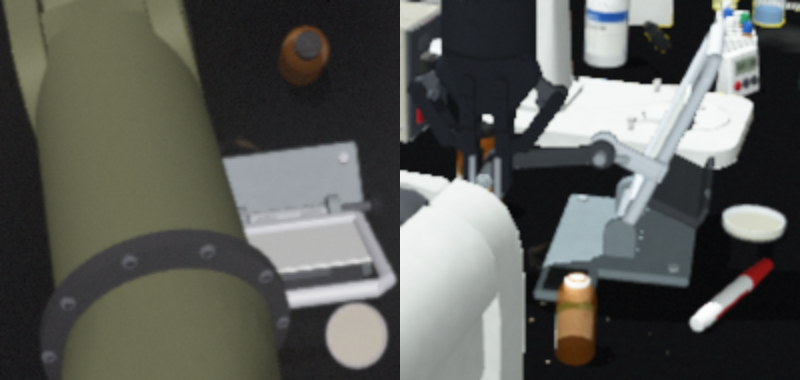

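The kickstand is well past centre (bar just below horizontal). I'll release it so it snaps, then back straight up.

```bash
python3 -m creep '[[[0,0,0,0,0,0,0.085],[0,0,0,0,0,0,0.085],[0,0,0,0,0,0,0.085],[0,0,0,0,0,0,0.085],[0,0,0,0,0,0,0.085],[0,0,0,0,0,0,0.085],[0,-0.03,0,0,0,0,0.085],[0,-0.07,0,0,0,0,0.085],[0,-0.11,0,0,0,0,0.085],[0,-0.15,0,0,0,0,0.085],[0,-0.19,0,0,0,0,0.085],[0,-0.19,0,0,0,0,0.085]]]'
python3 chk.py f
```

```text
time: 7.25
tcp_pos: [602.4, 200.0, 294.7]
eef_rot: [-1.568, -0.014, 0.118]
ft_force: [0.7, -0.6, 0.3]
width: 84.6
t 7.25 S tcp [107.5 129.3 294.7] rot [-1.568 -0.014  0.118] F [ 0.7 -0.6  0.3] w 84.6 q [-0.44  0.47  0.14  1.38 -0.07  1.28 -0.18]
```

View pics/f.png

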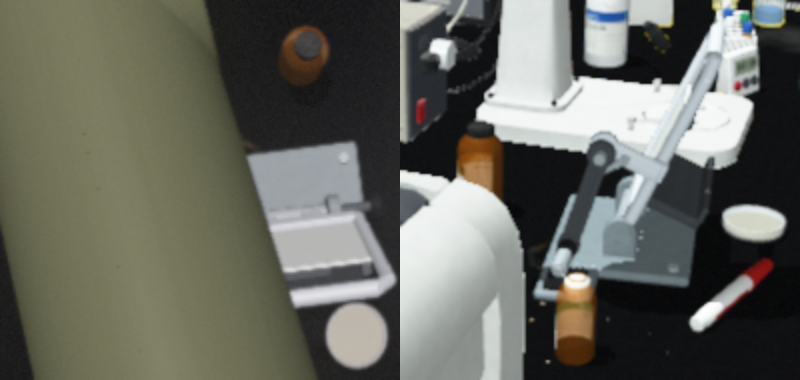

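Run:
```python
from fit import *
for y in (0,):
  print(geo(-.4,3.26))
W=np.load("s1.npy").reshape(-1,3); W=W[~np.isnan(W).any(1)]
S=toS(W,np.array([510.9,59.]),.118)
S=S[(S[:,1]>112)&(S[:,1]<150)&(abs(S[:,0]-40)<90)&(S[:,2]>14)&(S[:,2]<140)]
print(len(S),np.median(S,0).round(1),S.min(0).round(),S.max(0).round())
def r(p): return np.hypot(S[:,0]-p[0],S[:,2]-p[1])-7
s=least_squares(r,[40,39],loss="soft_l1"); print(s.x.round(1),np.median(abs(s.fun)))
```

```text
(array([-70.09530162, 197.79097892]), array([ 14.89958232, 125.15579664]), array([39.90931564, 38.70052936]))
167 [ 41.9 129.3  43. ] [ 12. 112.  14.] [ 56. 148. 131.]
[41.5 38.7] 2.2470478853996934
```

The sleeve now measures (41.5, 38.7) mm in the stand's x–z plane, against (39.9, 38.7) predicted for seated. The frame is still on its stop. Next I move above the rail.

```bash
python3 -m creep '[[[-0.03,0,-0.022,0,0,0,0.085],[-0.06,0,-0.044,0,0,0,0.085],[-0.09,0,-0.066,0,0,0,0.085],[-0.12,0,-0.088,0,0,0,0.085],[-0.15,0,-0.11,0,0,0,0.085],[-0.174,0,-0.1295,0,0,0,0.085],[-0.174,0,-0.1295,0,0,0,0.085],[-0.174,0,-0.1295,0,0,0,0.085],[-0.174,0,-0.1295,0,0,0,0.085],[-0.174,0,-0.1295,0,0,0,0.085],[-0.174,0,-0.1295,0,0,0,0.085]]]'
python3 chk.py
```

```text
time: 8.27
tcp_pos: [442.1, 51.2, 284.8]
eef_rot: [-1.571, 0.001, 0.119]
ft_force: [0.1, -0.9, -0.8]
width: 84.8
t 8.2667 S tcp [-69.3   0.4 284.8] rot [-1.571e+00  1.000e-03  1.190e-01] F [ 0.1 -0.9 -0.8] w 84.8 q [-0.32  0.18  0.18  1.85 -0.04  1.11 -0.01]
```

```bash
python3 -m creep '[[[-0.001,0.03,0,0,0,0,0.085],[-0.001,0.06,0,0,0,0,0.085],[-0.001,0.09,0,0,0,0,0.085],[-0.001,0.106,0,0,0,0,0.085],[-0.001,0.106,0,0,0,0,0.085],[-0.001,0.106,0,0,0,0,0.04],[-0.001,0.106,0,0,0,0,0.02],[-0.001,0.106,0,0,0,0,0.005],[-0.001,0.106,0,0,0,0,0.005],[-0.001,0.106,0,0,0,0,0.005],[-0.001,0.106,0,0,0,0,0.005],[-0.001,0.106,0,0,0,0,0.005],[-0.001,0.106,0,0,0,0,0.005]]]'
python3 chk.py g
```

```text
time: 9.35
tcp_pos: [440.7, 50.3, 180.2]
eef_rot: [-1.571, -0.001, 0.118]
ft_force: [-2.2, -0.3, 5.7]
width: 12.2
t 9.35 S tcp [-70.7  -0.4 180.2] rot [-1.571e+00 -1.000e-03  1.180e-01] F [-2.2 -0.3  5.7] w 12.2 q [-0.3   0.29  0.17  2.03 -0.07  0.82  0.03]
```

Run:
```python
from fit import *
_=geo(-.4,0)[0]
for a in np.arange(-.4,.041,.02):
    p=geo(a,0)[0]-_; print("%.3f x %.4f y %.4f"%(a,p[0]/1e3,-p[1]/1e3))
```

```text
-0.400 x 0.0000 y -0.0000
-0.380 x 0.0033 y -0.0014
-0.360 x 0.0067 y -0.0027
-0.340 x 0.0101 y -0.0039
-0.320 x 0.0135 y -0.0051
-0.300 x 0.0169 y -0.0062
-0.280 x 0.0204 y -0.0072
-0.260 x 0.0238 y -0.0082
-0.240 x 0.0273 y -0.0090
-0.220 x 0.0308 y -0.0099
-0.200 x 0.0343 y -0.0106
-0.180 x 0.0379 y -0.0113
-0.160 x 0.0414 y -0.0119
-0.140 x 0.0450 y -0.0124
-0.120 x 0.0485 y -0.0129
-0.100 x 0.0521 y -0.0133
-0.080 x 0.0557 y -0.0136
-0.060 x 0.0593 y -0.0139
-0.040 x 0.0629 y -0.0141
-0.020 x 0.0665 y -0.0142
0.000 x 0.0701 y -0.0142
0.020 x 0.0737 y -0.0142
0.040 x 0.0773 y -0.0141
```

View pics/g.png

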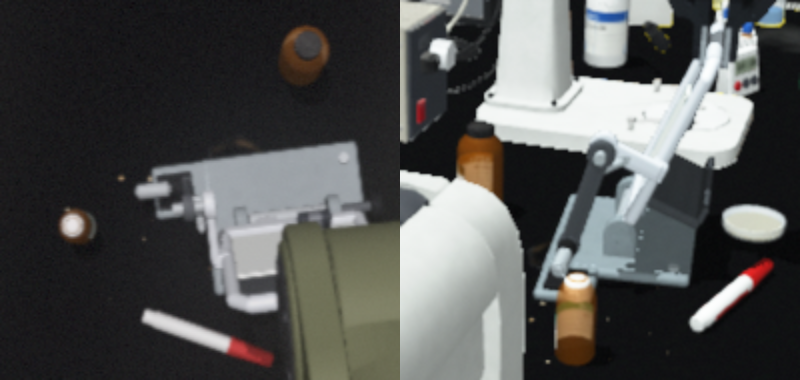

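The rail is pinched and the kickstand is down. I'll raise along the arc to about −0.03 first.

```bash
python3 -m creep '[[[0.0017,-0.0007,0,0,0,0,0.005],[0.005,-0.002,0,0,0,0,0.005],[0.0101,-0.0039,0,0,0,0,0.005],[0.0152,-0.0056,0,0,0,0,0.005],[0.0204,-0.0072,0,0,0,0,0.005],[0.0255,-0.0086,0,0,0,0,0.005],[0.0308,-0.0099,0,0,0,0,0.005],[0.0361,-0.0109,0,0,0,0,0.005],[0.0414,-0.0119,0,0,0,0,0.005],[0.0467,-0.0126,0,0,0,0,0.005],[0.0521,-0.0133,0,0,0,0,0.005],[0.0557,-0.0136,0,0,0,0,0.005],[0.0593,-0.0139,0,0,0,0,0.005],[0.0629,-0.0141,0,0,0,0,0.005],[0.065,-0.0142,0,0,0,0,0.005],[0.065,-0.0142,0,0,0,0,0.005],[0.065,-0.0142,0,0,0,0,0.005],[0.065,-0.0142,0,0,0,0,0.005]]]'
python3 chk.py
```

```text
time: 10.95
tcp_pos: [505.7, 58.0, 193.7]
eef_rot: [-1.571, -0.001, 0.118]
ft_force: [-1.0, 0.2, 1.7]
width: 11.5
t 10.95 S tcp [ -5.3  -0.4 193.7] rot [-1.571e+00 -1.000e-03  1.180e-01] F [-1.   0.2  1.7] w 11.5 q [-0.28  0.37  0.17  1.86 -0.08  0.92  0.04]
```

Now creep to the stop while watching the force.

```bash
python3 -m creep '[[[0.001,0,0,0,0,0,0.005],[0.002,0,0,0,0,0,0.005],[0.003,0,0,0,0,0,0.005],[0.003,0,0,0,0,0,0.005],[0.003,0,0,0,0,0,0.005],[0.003,0,0,0,0,0,0.005]]]'
python3 chk.py; python3 -m creep '[[[0.001,0,0,0,0,0,0.005],[0.002,0,0,0,0,0,0.005],[0.002,0,0,0,0,0,0.005],[0.002,0,0,0,0,0,0.005],[0.002,0,0,0,0,0,0.005]]]'; python3 chk.py
```

```text
time: 11.45
tcp_pos: [508.3, 58.3, 193.8]
eef_rot: [-1.571, -0.0, 0.118]
ft_force: [-2.1, 0.1, 4.0]
width: 11.9
t 11.45 S tcp [ -2.7  -0.4 193.8] rot [-1.571 -0.     0.118] F [-2.1  0.1  4. ] w 11.9 q [-0.28  0.37  0.17  1.86 -0.08  0.92  0.04]
time: 11.87
tcp_pos: [510.2, 58.5, 193.8]
eef_rot: [-1.571, -0.0, 0.118]
ft_force: [-3.5, 0.5, 4.4]
width: 11.9
t 11.8667 S tcp [ -0.8  -0.4 193.8] rot [-1.571 -0.     0.118] F [-3.5  0.5  4.4] w 11.9 q [-0.28  0.37  0.17  1.85 -0.08  0.92  0.04]
```

```bash
for i in 1 2 3; do python3 -m creep '[[[0.001,0,0,0,0,0,0.005],[0.0015,0,0,0,0,0,0.005],[0.0015,0,0,0,0,0,0.005],[0.0015,0,0,0,0,0,0.005],[0.0015,0,0,0,0,0,0.005]]]' >/dev/null; python3 chk.py; done
```

```text
t 12.2833 S tcp [  0.6  -0.4 193.8] rot [-1.571  0.     0.118] F [-3.2  0.7  5.4] w 11.9 q [-0.28  0.38  0.17  1.85 -0.08  0.93  0.04]
t 12.7 S tcp [  1.9  -0.4 193.8] rot [-1.571e+00  1.000e-03  1.180e-01] F [-3.2  0.3  5.3] w 12.0 q [-0.28  0.38  0.17  1.84 -0.08  0.93  0.04]
t 13.1167 S tcp [  2.8  -0.4 193.7] rot [-1.571  0.002  0.118] F [-5.3  0.6  8.1] w 11.9 q [-0.28  0.38  0.17  1.84 -0.08  0.93  0.04]
```

```bash
python3 -m creep '[[[0.001,0,0,0,0,0,0.005],[0.0015,0,0,0,0,0,0.005],[0.0015,0,0,0,0,0,0.005],[0.0015,0,0,0,0,0,0.005],[0.0015,0,0,0,0,0,0.005]]]' >/dev/null; python3 chk.py i
python3 - <<'E'
from fit import *
print(geo(0,3.26))
for n in "st":
    W=np.load(n+"1.npy").reshape(-1,3); W=W[~np.isnan(W).any(1)]
    A=toS(W,np.array([510.9,59.]),.118)
    S=A[(A[:,1]>116)&(A[:,1]<146)&(abs(A[:,0]-40)<60)&(A[:,2]>14)&(A[:,2]<70)]
    s=least_squares(lambda p:np.hypot(S[:,0]-p[0],S[:,2]-p[1])-7,[40,39],loss="soft_l1"); print(n,"pin",len(S),s.x.round(1))
    for lo,hi in((-50,-18),(18,50)):
        S=A[(A[:,1]>lo)&(A[:,1]<hi)&(abs(A[:,0])<25)&(A[:,2]>203)&(A[:,2]<225)]
        if len(S)>5:
            s=least_squares(lambda p:np.hypot(S[:,0]-p[0],S[:,2]-p[1])-7,[0,212],loss="soft_l1"); print("rail",lo,len(S),s.x.round(1))
    S=A[(A[:,1]>55)&(A[:,1]<67)&(A[:,2]>60)&(A[:,2]<200)&(abs(A[:,0])<40)]
    if len(S)>20: f=np.polyfit(S[:,2],S[:,0],1); print("side tube slope",f[0].round(3),len(S))
E
```

```text
t 13.5333 S tcp [  3.5  -0.4 193.7] rot [-1.571  0.003  0.118] F [-7.9  0.   9.9] w 12.2 q [-0.28  0.38  0.17  1.84 -0.08  0.93  0.04]
(array([  0., 212.]), array([ 50., 112.]), array([39.36822297, 22.6301767 ]))
s pin 80 [40.9 23.1]
rail -50 18 [  8.9 226.7]
rail 18 45 [  5.3 214. ]
side tube slope 0.259 176
t pin 109 [39.4 20.9]
rail 18 99 [  4.6 211.8]
side tube slope 0.258 109
```

View pics/i.png

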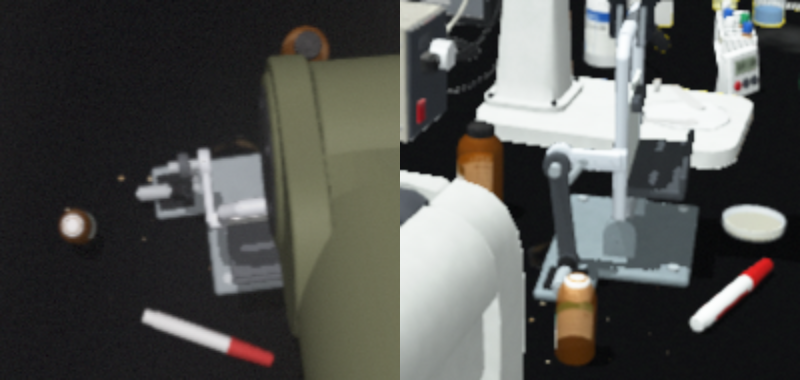

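The frame is vertical. The sleeve measures (40.9, 23.1) from the side camera and (39.4, 20.9) from the top one, against (39.4, 22.6) predicted for upright and seated. The rising force shows the foot on its pad. I'll hold, check that it is steady and that the loose things haven't moved, then hand in.

```bash
python3 -m creep '[[[0,0,0,0,0,0,0.005],[0,0,0,0,0,0,0.005],[0,0,0,0,0,0,0.005],[0,0,0,0,0,0,0.005],[0,0,0,0,0,0,0.005],[0,0,0,0,0,0,0.005],[0,0,0,0,0,0,0.005],[0,0,0,0,0,0,0.005]]]'
python3 - <<'E'
from h import *
for n in("side","top"):
    p=bot.read_camera(n)
    for t in["amber_a","dropper","petri_a","marker_a"]:
        r=bot.look_for(t,p)
        if r: print(n,t,round(r[0]["p"],2),(np.array(r[0]["box"])*[640,480,640,480]).round())
E
python3 chk.py
```

```text
time: 14.3
tcp_pos: [514.4, 59.0, 193.7]
eef_rot: [-1.571, 0.003, 0.118]
ft_force: [-7.7, 0.5, 10.3]
width: 11.8
side amber_a 0.56 [277. 242. 302. 280.]
side dropper 0.82 [331. 316. 346. 360.]
side marker_a 0.95 [397. 309. 436. 347.]
top dropper 0.71 [244. 270. 265. 287.]
top marker_a 0.63 [290. 318. 350. 343.]
t 14.8 S tcp [  3.5  -0.4 193.7] rot [-1.571  0.003  0.118] F [-7.9 -1.  11.1] w 11.8 q [-0.28  0.38  0.17  1.84 -0.08  0.93  0.04]
```

```bash
python3 -c "
from station import bot
print(bot.finish_job())"
```

```text
the job is handed in; nothing more can be done
None
```

I flipped the kickstand by its sleeve past centre, released it, and it snapped into its seat. I then pinched the top rail in the middle and raised the frame until the foot met its pad. I handed in at about 14.8 s with the gripper still holding the rail.

**Last checks**
- **Kickstand and frame:** The sleeve measured (40.9, 23.1) mm from the side camera and (39.4, 20.9) mm from the top camera. Predicted for seated and upright is (39.4, 22.6). The pose and grip were steady over the last second or so, with a backward push of about 8 N and about 11 N vertical.
- **Small disagreements:** The rail measured about 4–5 mm behind my fitted upright position. I put this down to my fit of the hub position and relied on the foot's contact force instead. The fingers read about 12 mm on the 14 mm bar and sleeve. A rough side-tube slope (0.26) and one rail fit, made on few or mixed points, were not usable.
- **Bottles, dish and marker:** The dropper, marker and amber bottle were found within a few pixels of their first positions, the amber bottle from the side camera only. The detector missed the dish in the final pictures. It showed unmoved in the last side picture I viewed, about a second earlier.

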